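Fetch the spice caddy from under the riser shelf

ROBOT

A 7-joint arm with a two-finger parallel gripper is mounted at the origin on the work surface. World frame = base frame: x ahead of the robot, y to its left, z up, the work surface at z = 0. Lengths are in m, angles in rad, forces in N, time in s.
With the tool pointing down it reaches from about 0.4 to 0.925 m from the base axis. Payload 4.1 kg.
Tool frame: the origin (TCP) lies between the finger pads, 19 mm behind the fingertips; this is the grasp point; z points along the fingers, y is the line along which they close (so a half turn about z gives the same grasp; the last joint's range is limited). The gripper opens to 85 mm and grips with 20 to 120 N. Pads are 22 mm wide; open, the fingers measure 114 mm over their backs; the gripper's body (76 mm by 85 mm) begins 54 mm behind the grasp point. The pads swing forward as they close: fully open they stand 13 mm farther back than shut.
Start: joints at [-1.219, 0.398, 0.045, 1.537, -0.019, 1.207, -0.051], TCP at [0.283, 0.585, 0.25] pointing down, gripper open.
Joint ranges: [-2.82, 2.82], [-0.49, 2.23], [-1.37, 1.46], [0, 2.46], [-1.36, 4.5], [0.23, 2], [-2.94, 2.94]. Speed limits (rad/s): [2.57, 2.57, 3.14, 3.14, 3.14, 3.14, 3.14].

INTERFACE

Orientations are given as a unit quaternion [w, x, y, z].
In Python, from station import ctrl, viewer gives the robot as it stands.
- The arm moves only by the tool jog_arm, never from a script. Its argument "steps" is a list that holds one entry, the list of rows, each a list of 6 numbers: the shift along the tool's x, y, z in cm, then the turn, a rotation vector about the tool's x, y, z in rad. In form: [[[tx, ty, tz, wx, wy, wz], ...]]. A call has 1 to 12 rows; each row shifts and turns the commanded pose from where the row before left it, along the tool's axes as they then stand; what a row does not reach is not made up. A row lasts 1/12 s, in which the tool goes at most 41.7 mm and 7.16 degrees, less where a joint would pass 70% of its speed; a pose out of reach is approached as far as the arm can. A call with a gripper value outside its range is refused whole. "grip" is the finger opening in cm, from 0 to 8.54, set as the call begins (left out, the last holds). The fingers move at their own pace and stop on an object; "grip_force" is the grip in N (left out, the last holds). Time passes only in rows, so rows that do not move let the fingers close. It gives the time, the measured TCP pose, the force, the opening and the grip force at its end, in the units of the state.
- ctrl.get_state(): the state, without advancing time (a new reading comes with each control period).
- viewer.camera(name): name is "scene" or "top"; returns a dict with "pixels" (400x640x3 uint8, blue, green, red), "fx", "fy", "cx", "cy" (pixels), "k1" (the pictures are not rectified: a ray, as slopes to the right and down, at radius r is drawn at 1 + k1 r^2 times it, then the intrinsics apply), "xyz" and "attitude" of the camera in the world. Camera axes: x right, y down, z forward; pixel columns grow to the right and rows downward; lengths in m; the calibration is good to about 2 mm. A picture is of the moment at which its call begins. There is no depth.
- ctrl.finish_job(): hands the job in; it is judged then, once.
The state is a dict: "time_s": time; "q": joint angles; "joint_vel": joint speeds; "joint_efforts": joint torques, N m; "ee_pos": TCP position; "orientation": TCP orientation; "force": force on the tool from outside, world axes, zero at the start; "ft_torque": the same for the moment, N m; "gripper_width": opening from 0.0 (shut) to 1.0 (fully open); "grip_force": force on a finger pad.
Only numpy, scipy, OpenCV 4.12 (cv2) and the standard library are available. Lean on these libraries where they do the work, as an engineer would, in place of code of your own. Each camera call takes 0.05 s, during which the arm holds its last target. There are 200 camera calls.

TASK

Bring the copper spice caddy with its four jars from under the low clear-topped shelf to the middle of the wooden serving board, standing square along the board's long side. Its wooden middle grip is out of reach under the shelf: draw the caddy out along the counter by its front bar until the grip is clear, let go, then take it by the grip, lift it off the counter and carry it over. Keep it level all the way, set it down gently without dropping it, keep the jars upright in it, and leave the soap, mill and cup standing where they are.

Things in the scene. Friction and masses are not known exactly. Their poses are not given: they have to be found in the camera images.
- caddy: copper tray 170 mm long (x) by 120 mm wide (y), walls 22 mm high, floor 6 mm thick, about 0.7 kg with its four jars. In its middle a light wooden upright grip, 70 mm long (x), 14 mm thick (y), top 66 mm above the underside, with empty cells (54 by 49 mm) on both sides for fingers; a brass loop bar at the front end. Origin: centre of the underside; x points from the bar end to the rear, z up.
- caddy_grip (a point): middle of the wooden grip, 50 mm above the caddy's underside (16 mm below the grip's top), over the caddy's origin; axes as the caddy. The loaded caddy hangs level from here.
- caddy_bar (a point): middle of the front bar: round, 12 mm thick, 90 mm long along the caddy's y, 127 mm in front of the caddy's origin (-x), 42 mm above its underside, 36 mm clear of the tray's front wall. For drawing the caddy along the counter only: lifted by it, the caddy droops. Axes as the caddy.
- shelf: low fixed riser shelf, clear top with white edges and white sides: board 200 mm deep (x), 194 mm wide (y), underside 74 mm and top 84 mm above the counter; closed at the sides (174 mm apart inside) and back, open in front. Origin: middle of the board's front edge, at counter level; x points into the shelf, z up.
- board: light wooden serving board with two dark stripes, fixed flat on the counter, 250 mm (x) by 180 mm (y), 18 mm thick. Origin: centre of its underside; x along its long side, z up.
- soap: amber soap dispenser with white pump, 60 mm diameter, 150 mm high, bystander. Origin: centre of its underside, z up.
- mill: dark wooden pepper mill, 56 mm diameter, 137 mm high, bystander. Origin: centre of its underside, z up.
- cup: white cup, 68 mm rim diameter, 80 mm high, bystander. Origin: centre of its underside, z up.
- jar0: amber spice jar, 40 mm diameter, 46 mm high with its metal cap, standing loose in a corner cell of the caddy. Origin: centre of its underside, z up.
- jar1: red spice jar, 40 mm diameter, 46 mm high with its metal cap, standing loose in a corner cell of the caddy. Origin: centre of its underside, z up.
- jar2: green spice jar, 40 mm diameter, 46 mm high with its metal cap, standing loose in a corner cell of the caddy. Origin: centre of its underside, z up.
- jar3: yellow spice jar, 40 mm diameter, 46 mm high with its metal cap, standing loose in a corner cell of the caddy. Origin: centre of its underside, z up.
Not all that is in view belongs to the job. What is shaped like the jar0 but purple or turquoise is not meant.

How it is judged:
By the outcome, as a careful person would: the job done as asked, in the order asked, and still so for the second after the job is handed in, with the robot touching nothing.
It also fails if it takes over 64 s, if anything falls off the work surface, if the arm or the gripper's body presses on something with over 40 N, if the wrist force passes 120 N, or if a joint passes its speed limit or range.

## Working session

There is one attempt and no reset: what is moved stays moved. The work goes in short steps, Python scripts to look and compute and a tool call to move; the robot and the scene stay as the last step left them, time stands still between calls to the robot, and variables do not carry over. Pictures are saved under pics/ and viewed, at most 10 in all, crops included, and the job is handed in when it is done.

Besides the shell and the picture viewer there is one more tool, called after "Request:" as a command line: name --argument value ..., lists and objects as JSON in quotes. jog_arm: Moves the arm, as the interface text tells. Its arguments: {"type":"object","properties":{"steps":{"type":"array","items":{"type":"array","items":{"type":"array","items":{"type":"number"}}}},"grip":{"type":"number"},"grip_force":{"type":"number"}},"required":["steps"]}

```bash
mkdir -p pics; ls; cat > h.py <<'E'
import numpy as np, cv2
from scipy.spatial.transform import Rotation as R
from station import ctrl, viewer
def quat(q): q=np.array(q); return R.from_quat([q[1],q[2],q[3],q[0]])
def ray(c,u,v):
    K=np.array([[c['fx'],0,c['cx']],[0,c['fy'],c['cy']],[0,0,1.]])
    p=cv2.undistortPoints(np.array([[[u,v]]],float),K,np.array([0.0]*5))[0,0]
    d=p.copy()
    for _ in range(20): d=p/(1+c['k1']*(d@d))
    return np.array(c['xyz']),quat(c['attitude']).apply([d[0],d[1],1])
def plane(c,u,v,z):
    o,d=ray(c,u,v); return o+d*(z-o[2])/d[2]
def proj(c,P):
    p=quat(c['attitude']).inv().apply(np.array(P)-np.array(c['xyz'])); d=p[:2]/p[2]; d=d*(1+c['k1']*(d@d))
    return c['fx']*d[0]+c['cx'],c['fy']*d[1]+c['cy']
E
python3 - <<'E'
from h import *
import pickle
for n in('scene','top'):
    c=viewer.camera(n); cv2.imwrite(f'pics/{n}0.png',c['pixels']); pickle.dump(c,open(n+'0.pkl','wb'))
    print({k:v for k,v in c.items() if k!='pixels'})
print(ctrl.get_state())
E
```

```text
pics
{'fx': 453.84984638222784, 'fy': 453.84984638222784, 'cx': 320.92750193587284, 'cy': 196.80184551159255, 'k1': -0.06214000382868801, 'xyz': array([1.09043122, 0.1398325 , 0.98486269]), 'attitude': array([-0.15166369,  0.56908553,  0.77881976, -0.21582298])}
{'fx': 363.26188189142016, 'fy': 363.26188189142016, 'cx': 313.1374524512041, 'cy': 196.80480257001753, 'k1': 0.012974506937883601, 'xyz': array([ 0.4223035 , -0.05189362,  0.86512266]), 'attitude': array([ 0.06152187, -0.69767821,  0.71105767, -0.06210605])}
{'time_s': 0.1, 'q': array([-1.21900777,  0.39909038,  0.04506551,  1.53772174, -0.01872378,
        1.20693014, -0.05069553]), 'joint_vel': array([-0.00094874, -0.00095063,  0.0009409 , -0.00535108,  0.00062644,
       -0.00141595, -0.00108638]), 'joint_efforts': array([ 3.89884881e-03, -4.76267552e+01,  1.37003012e+00, -2.54949188e+01,
        1.19543410e-02,  5.09960970e-03, -1.32548615e-05]), 'ee_pos': array([0.28294239, 0.58459774, 0.24910014]), 'orientation': array([-1.40082087e-04,  2.23450799e-01,  9.74714827e-01, -8.52308994e-04]), 'force': array([-0.98243392, -0.13679839, -0.11940648]), 'ft_torque': array([0.03346678, 0.0162746 , 0.01827293]), 'grip_force': 0.0, 'gripper_width': 1.0010633589909577}
```

View pics/scene0.png

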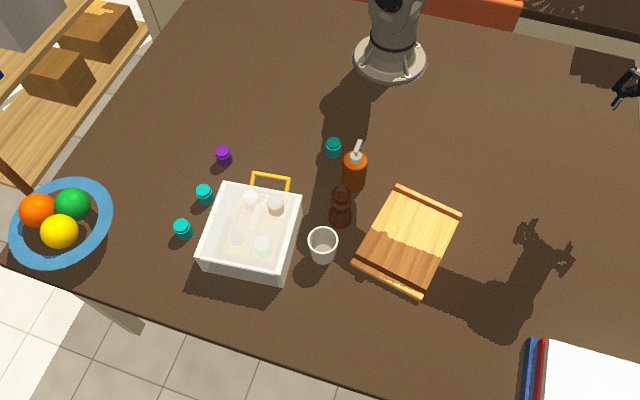

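View pics/top0.png

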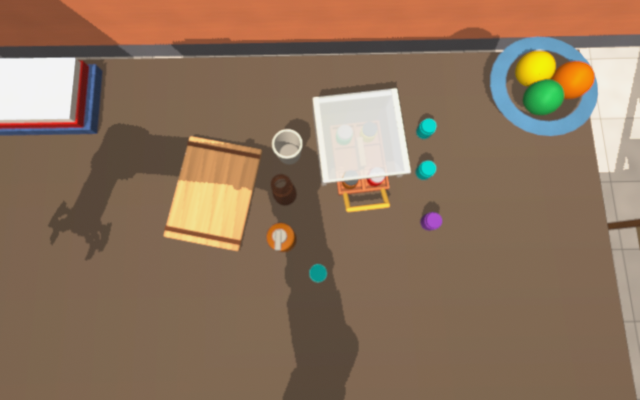

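Pictures: the shelf with the caddy is at top-view (361,136), its gold bar at (367,206), and the board at (213,192). The cup is at (287,143), mill (283,190) and soap (280,237). Distractor jars are at top (428,127), (428,170), (318,273) turquoise and (432,221) purple. They stand alone outside the shelf. The only copper tray with a gold loop is at (365,180), so that is my choice. I'll check it in a crop and measure.

```bash
python3 - <<'E'
from h import *
import pickle
t=pickle.load(open('top0.pkl','rb'));s=pickle.load(open('scene0.pkl','rb'))
im=t['pixels']; cv2.imwrite('pics/crop1.png',cv2.resize(im[80:220,300:420],None,fx=4.2,fy=4.2,interpolation=cv2.INTER_CUBIC))
# bar: gold
h=cv2.cvtColor(im,cv2.COLOR_BGR2HSV)
m=cv2.inRange(h,(17,150,120),(30,255,255)); m[:, :330]=0;m[:,400:]=0;m[:180]=0
ys,xs=np.nonzero(m); print('gold',xs.min(),xs.max(),ys.min(),ys.max())
r=cv2.minAreaRect(np.c_[xs,ys].astype(np.float32)); b=cv2.boxPoints(r); print(b)
for p in b: print(plane(t,*p,.042).round(4))
# white shelf
m=cv2.inRange(h,(0,0,150),(180,70,255)); m[:, :305]=0;m[:,415:]=0;m[:85]=0;m[190:]=0
m=cv2.morphologyEx(m,cv2.MORPH_OPEN,np.ones((2,2)))
ys,xs=np.nonzero(m);hull=cv2.convexHull(np.c_[xs,ys].astype(np.int32))
q=cv2.approxPolyDP(hull,6,True)[:,0]
for p in q: print('shelf',p,plane(t,*p,.084).round(4))
# board
m=cv2.inRange(h,(8,60,70),(28,255,255)); m[:, :155]=0;m[:,264:]=0;m[:130]=0;m[255:]=0
n,l,st,ce=cv2.connectedComponentsWithStats(cv2.morphologyEx(m,cv2.MORPH_CLOSE,np.ones((15,15))))
k=1+st[1:,4].argmax();ys,xs=np.nonzero(l==k);r=cv2.minAreaRect(np.c_[xs,ys].astype(np.float32));print('board',r)
b=[plane(t,*p,.018) for p in cv2.boxPoints(r)]
print(np.round(b,4),np.mean(b,0),[np.linalg.norm(b[i]-b[i-1]) for i in range(4)],[np.degrees(np.arctan2(*(b[i]-b[i-1])[1::-1])) for i in range(4)])
for n,u,v,z in(('cup',287,143,.08),('mill',283,188,.1),('soap',280,237,.11)):print(n,plane(t,u,v,z).round(3))
for n,u,v,z in(('cup',323,240,.08),('mill',342,188,.137),('soap',355,157,.12)):print(n,plane(s,u,v,z).round(3))
E
```

```text
gold 343 389 189 211
[[342.59454 193.14795]
 [387.46576 188.42465]
 [389.47125 207.47672]
 [344.60004 212.20001]]
[ 0.5751 -0.122   0.042 ]
[ 0.5842 -0.2259  0.042 ]
[ 0.5398 -0.2281  0.042 ]
[ 0.5308 -0.1251  0.042 ]
shelf [411 174] [ 0.6074 -0.2706  0.084 ]
shelf [323 185] [ 0.5864 -0.076   0.084 ]
shelf [313  98] [ 0.7904 -0.0579  0.084 ]
shelf [397  89] [ 0.8085 -0.2514  0.084 ]
board ((209.0, 192.0), (124.0, 108.0), 90.0)
[[0.7451 0.3289 0.018 ]
 [0.7404 0.0655 0.018 ]
 [0.4406 0.064  0.018 ]
 [0.4456 0.3119 0.018 ]] [0.59290621 0.1925545  0.018     ] [np.float64(0.3000002002527513), np.float64(0.26343211042191333), np.float64(0.2998184315423008), np.float64(0.24803743467699774)] [np.float64(3.2328428998032135), np.float64(-91.0201619326328), np.float64(-179.7104419812765), np.float64(88.849090707627)]
cup [0.685 0.003 0.08 ]
mill [0.578 0.011 0.1  ]
soap [0.473 0.016 0.11 ]
cup [0.687 0.006 0.08 ]
mill [0.581 0.016 0.137]
soap [0.48  0.018 0.12 ]
```

View pics/crop1.png

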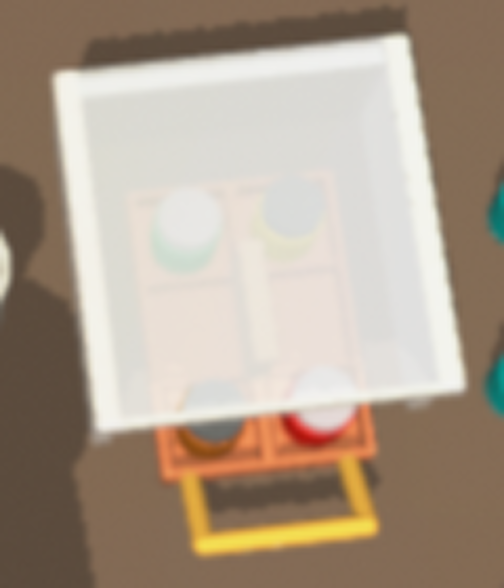

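The crop confirms the copper tray with the amber, red, green and yellow jars, the wooden grip, and the gold bar at the open front. Next I'll measure the board properly while turning the tool for the bar.

```bash
cat >> h.py <<'E'
def to(xyz,hd):
    "delta to world target in tool axes (cm), tool y heading deg; turn about tool z"
    s=ctrl.get_state(); q=quat(s['orientation']); p=s['ee_pos']
    Y=q.apply([0,1,0]); h=np.degrees(np.arctan2(Y[1],Y[0]))
    h2=np.radians(hd); goal=R.from_matrix(np.array([[-np.sin(h2)*-1,np.cos(h2),0],[-np.cos(h2),np.sin(h2),0],[0,0,-1]]).T.T)
    print('t',round(s['time_s'],2),'pos',p.round(4),'hd',h.round(2),'tool shift now cm',(q.inv().apply(np.array(xyz)-p)*100).round(2),
     'after turn',(goal.inv().apply(np.array(xyz)-p)*100).round(2),'turn',(q.inv()*goal).as_rotvec().round(4),
     'F',s['force'].round(1),'grip',round(s['gripper_width']*8.54,2),round(s['grip_force'],1))
E
python3 - <<'E'
from h import *
import pickle
t=pickle.load(open('top0.pkl','rb'));s=pickle.load(open('scene0.pkl','rb'))
for c,roi in((t,(155,264,130,255)),(s,(345,470,180,302))):
    h=cv2.cvtColor(c['pixels'],cv2.COLOR_BGR2HSV); m=cv2.inRange(h,(8,60,125),(28,255,255))
    mm=np.zeros_like(m);a,b,d,e=roi;mm[d:e,a:b]=m[d:e,a:b]
    mm=cv2.morphologyEx(mm,cv2.MORPH_OPEN,np.ones((3,3)))
    n,l,st,ce=cv2.connectedComponentsWithStats(cv2.morphologyEx(mm,cv2.MORPH_CLOSE,np.ones((13,13))))
    mm[l!=1+st[1:,4].argmax()]=0
    ys,xs=np.nonzero(mm);hu=cv2.convexHull(np.c_[xs,ys].astype(np.int32));
    W=np.array([plane(c,*p[0],.018)[:2] for p in hu],np.float32)
    r=cv2.minAreaRect(W);print(r); b=cv2.boxPoints(r);print([proj(c,[*p,.018]) for p in b]); print(b)
to([.541,-.176,.25],5)
E
```

```text
((0.5928332805633545, 0.19640526175498962), (0.3058396875858307, 0.2633633017539978), 0.2895587980747223)
[(np.float64(148.1002396840918), np.float64(256.9261165911076)), (np.float64(262.99999495113923), np.float64(253.99998869742646)), (np.float64(262.99854805929084), np.float64(127.65636368831431)), (np.float64(154.9999883819453), np.float64(129.9999786769684))]
[[0.4392499  0.32731244]
 [0.44058087 0.06395248]
 [0.7464167  0.06549808]
 [0.7450857  0.32885805]]
((0.5763993263244629, 0.19282278418540955), (0.3287932276725769, 0.276398628950119), 10.461997032165527)
[(np.float64(468.74012200963364), np.float64(180.18149599016132)), (np.float64(360.2796409180521), np.float64(168.98590750236275)), (np.float64(347.5808373695893), np.float64(291.7285579094233)), (np.float64(473.67453748312937), np.float64(306.33265743727225))]
[[0.38964105 0.29887295]
 [0.43983042 0.02706928]
 [0.7631576  0.08677262]
 [0.71296823 0.3585763 ]]Traceback (most recent call last):
  File "<stdin>", line 13, in <module>
  File "h.py", line 20, in to
    h2=np.radians(hd); goal=R.from_matrix(np.array([[-np.sin(h2)*-1,np.cos(h2),0],[-np.cos(h2),np.sin(h2),0],[0,0,-1]]).T.T)
                            ~~~~~~~~~~~~~^^^^^^^^^^^^^^^^^^^^^^^^^^^^^^^^^^^^^^^^^^^^^^^^^^^^^^^^^^^^^^^^^^^^^^^^^^^^^^^^^^^
  File "scipy/spatial/transform/_rotation.pyx", line 1143, in scipy.spatial.transform._rotation.Rotation.from_matrix
ValueError: Non-positive determinant (left-handed or null coordinate frame) in rotation matrix 0: [[ 0.08715574  0.9961947   0.        ]
 [-0.9961947   0.08715574  0.        ]
 [ 0.          0.         -1.        ]].
```

```bash
sed -i 's/goal=.*/goal=R.from_matrix(np.array([[-np.sin(h2),np.cos(h2),0],[np.cos(h2),np.sin(h2),0],[0,0,-1]]))/' h.py
python3 - <<'E'
from h import *
import pickle
t=pickle.load(open('top0.pkl','rb'));s=pickle.load(open('scene0.pkl','rb'))
h=cv2.cvtColor(t['pixels'],cv2.COLOR_BGR2HSV); print([h[y,x] for x,y in((213,192),(230,170),(245,145),(160,200),(250,220),(203,242))])
h=cv2.cvtColor(s['pixels'],cv2.COLOR_BGR2HSV); print([h[y,x] for x,y in((400,240),(420,215),(380,270),(390,180),(460,270),(430,202))])
for c,roi in((t,(155,264,130,255)),(s,(345,470,180,302))):
    a,b,d,e=roi; im=c['pixels'][d:e,a:b]; f=im[:,:,2].copy()
    th,m=cv2.threshold(f,0,255,cv2.THRESH_BINARY|cv2.THRESH_OTSU); print(th)
    mm=np.zeros(c['pixels'].shape[:2],np.uint8); mm[d:e,a:b]=m
    mm=cv2.morphologyEx(mm,cv2.MORPH_OPEN,np.ones((3,3)))
    n,l,st,ce=cv2.connectedComponentsWithStats(cv2.morphologyEx(mm,cv2.MORPH_CLOSE,np.ones((9,9))))
    mm[l!=1+st[1:,4].argmax()]=0
    ys,xs=np.nonzero(mm);hu=cv2.convexHull(np.c_[xs,ys].astype(np.int32));
    W=np.array([plane(c,*p[0],.018)[:2] for p in hu],np.float32)
    r=cv2.minAreaRect(W);print(r); b=cv2.boxPoints(r);print(np.round([proj(c,[*p,.018]) for p in b])); print(b)
to([.541,-.176,.25],5)
E
```

```text
[array([ 20, 119, 244], dtype=uint8), array([ 15, 138, 194], dtype=uint8), array([ 14, 103, 106], dtype=uint8), array([ 14,  92, 127], dtype=uint8), array([ 14,  91, 129], dtype=uint8), array([ 23, 110, 243], dtype=uint8)]
[array([ 24, 116, 253], dtype=uint8), array([ 24, 120, 251], dtype=uint8), array([  9, 173,  84], dtype=uint8), array([ 15, 114, 127], dtype=uint8), array([ 16, 110, 127], dtype=uint8), array([ 21, 129, 253], dtype=uint8)]
172.0
((0.5889458060264587, 0.18342959880828857), (0.18027186393737793, 0.24988988041877747), 77.72333526611328)
[[238. 251.]
 [262. 149.]
 [189. 135.]
 [162. 236.]]
[[0.44769228 0.12192222]
 [0.6918677  0.06878752]
 [0.73019934 0.24493697]
 [0.4860239  0.29807168]]
170.0
((0.5918161273002625, 0.18462561070919037), (0.1797439157962799, 0.25046753883361816), 77.59223937988281)
[[396. 182.]
 [349. 262.]
 [421. 300.]
 [463. 213.]]
[[0.45019686 0.12376145]
 [0.69481426 0.06994409]
 [0.7334354  0.24548978]
 [0.488818   0.29930714]]
t 0.1 pos [0.2829 0.5846 0.2491] hd 64.18 tool shift now cm [-5.636e+01 -5.722e+01  1.000e-02] after turn [-78.02  19.08  -0.09] turn [-1.5000e-03  1.0000e-03  1.0328e+00] F [-1.  -0.1 -0.1] grip 8.55 0.0
```

Both views agree on the board: centre (0.590, 0.184), long axis at −12.3°. Now I'll turn the tool, move over the bar and narrow the opening.

Request:
jog_arm --steps '[[[0, 0, 0, 0, 0, 0.103], [0, 0, 0, 0, 0, 0.103], [0, 0, 0, 0, 0, 0.103], [0, 0, 0, 0, 0, 0.103], [0, 0, 0, 0, 0, 0.103], [0, 0, 0, 0, 0, 0.103], [0, 0, 0, 0, 0, 0.103], [0, 0, 0, 0, 0, 0.103], [0, 0, 0, 0, 0, 0.103], [0, 0, 0, 0, 0, 0.106], [0, 0, 0, 0, 0, 0], [0, 0, 0, 0, 0, 0]]]' --grip 3.4

```text
time_s: 1.1
ee_pos: [0.2829, 0.5849, 0.2495]
orientation: [0.0, 0.675, 0.738, -0.0]
force: [0.3, 0.8, 0.9]
gripper_width: 0.397
grip_force: 0.0
```

Request:
jog_arm --steps '[[[-1.5, 0.4, 0, 0, 0, 0], [-3, 0.7, 0, 0, 0, 0], [-3, 0.7, 0, 0, 0, 0], [-3, 0.7, 0, 0, 0, 0], [-3, 0.7, 0, 0, 0, 0], [-3, 0.7, 0, 0, 0, 0], [-3, 0.7, 0, 0, 0, 0], [-3, 0.7, 0, 0, 0, 0], [-3, 0.8, 0, 0, 0, 0], [-3, 0.8, 0, 0, 0, 0], [-3, 0.8, 0, 0, 0, 0], [-3, 0.8, 0, 0, 0, 0]]]'

```text
time_s: 2.1
ee_pos: [0.3981, 0.2472, 0.2501]
orientation: [-0.0, 0.675, 0.738, 0.0]
force: [0.2, -0.3, 0.0]
gripper_width: 0.398
grip_force: 0.0
```

Request:
jog_arm --steps '[[[-3, 0.7, 0, 0, 0, 0], [-3, 0.7, 0, 0, 0, 0], [-3, 0.7, 0, 0, 0, 0], [-3, 0.7, 0, 0, 0, 0], [-3, 0.7, 0, 0, 0, 0], [-3, 0.8, 0, 0, 0, 0], [-3, 0.8, 0, 0, 0, 0], [-3, 0.8, 0, 0, 0, 0], [-3, 0.8, 0, 0, 0, 0], [-3, 0.8, 0, 0, 0, 0], [-3, 0.8, 0, 0, 0, 0], [-3, 0.8, 0, 0, 0, 0]]]'

```text
time_s: 3.1
ee_pos: [0.5201, -0.1033, 0.25]
orientation: [-0.0, 0.675, 0.738, 0.0]
force: [-0.1, -0.9, 0.3]
gripper_width: 0.399
grip_force: 0.0
```

```bash
python3 - <<'E'
from h import *
to([.541,-.176,.044],5)
E
```

```text
t 3.1 pos [ 0.5201 -0.1033  0.25  ] hd 5.16 tool shift now cm [-7.44  1.43 20.6 ] after turn [-7.43  1.45 20.6 ] turn [ 0.0002 -0.0004  0.0028] F [-0.1 -0.9  0.3] grip 3.41 0.0
```

Request:
jog_arm --steps '[[[-2, 0.4, 1, 0, 0, 0], [-2, 0.4, 1.5, 0, 0, 0], [-2, 0.3, 1.5, 0, 0, 0], [-1.2, 0.2, 2, 0, 0, 0], [0, 0, 2, 0, 0, 0], [0, 0, 2, 0, 0, 0], [0, 0, 1, 0, 0, 0], [0, 0, 0, 0, 0, 0], [0, 0, 0, 0, 0, 0], [0, 0, 0, 0, 0, 0]]]'

```text
time_s: 3.93
ee_pos: [0.5399, -0.1727, 0.1411]
orientation: [0.001, 0.675, 0.738, 0.001]
force: [0.4, -0.1, -1.0]
gripper_width: 0.398
grip_force: 0.0
```

```bash
python3 - <<'E'
from h import *
to([.541,-.176,.044],5)
s=viewer.camera('scene'); x,y=proj(s,[.541,-.176,.042]); print(x,y)
x=int(x);y=int(y);cv2.imwrite('pics/c2.png',cv2.resize(s['pixels'][y-80:y+70,x-90:x+90],None,fx=4,fy=4,interpolation=cv2.INTER_CUBIC))
E
```

```text
t 3.93 pos [ 0.5399 -0.1727  0.1411] hd 5.04 tool shift now cm [-0.34  0.06  9.71] after turn [-0.34  0.08  9.71] turn [0.002  0.0004 0.0008] F [ 0.4 -0.1 -1. ] grip 3.4 0.0
271.2877617200382 175.42461796040368
```

View pics/c2.png

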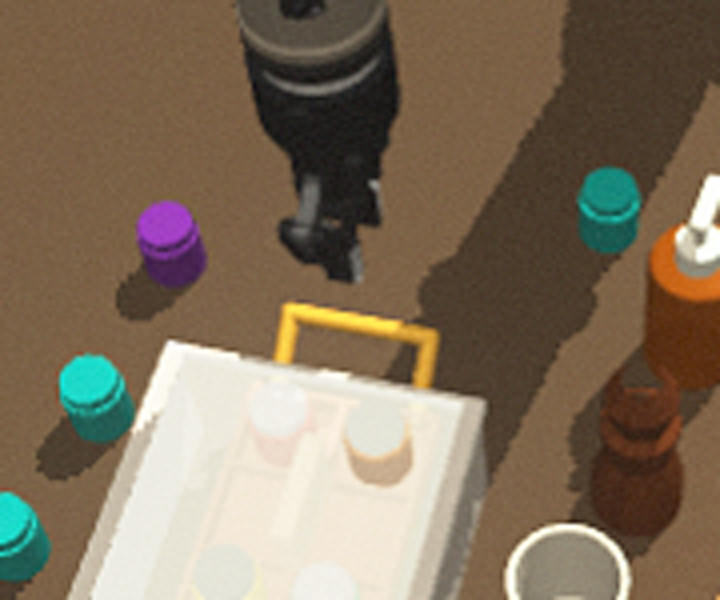

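The gripper is above and in front of the bar. In the scene view the bar's middle sits at (271.5,175.5), against a prediction of (271.3,175.4). Descending.

Request:
jog_arm --steps '[[[-0.3, 0.1, 1, 0, 0, 0], [0, 0, 1.5, 0, 0, 0], [0, 0, 1.5, 0, 0, 0], [0, 0, 1.5, 0, 0, 0], [0, 0, 1.5, 0, 0, 0], [0, 0, 1, 0, 0, 0], [0, 0, 1, 0, 0, 0], [0, 0, 0.8, 0, 0, 0], [0, 0, 0, 0, 0, 0], [0, 0, 0, 0, 0, 0], [0, 0, 0, 0, 0, 0]]]'

```text
time_s: 4.9
ee_pos: [0.5409, -0.1757, 0.0426]
orientation: [0.001, 0.676, 0.737, 0.0]
force: [0.3, 0.3, -0.4]
gripper_width: 0.398
grip_force: 0.0
```

Request:
jog_arm --steps '[[[0, 0, 0, 0, 0, 0], [0, 0, 0, 0, 0, 0], [0, 0, 0, 0, 0, 0], [0, 0, 0, 0, 0, 0], [0, 0, 0, 0, 0, 0], [0, 0, 0, 0, 0, 0]]]' --grip 0.4 --grip_force 30

```text
time_s: 5.4
ee_pos: [0.541, -0.1756, 0.0427]
orientation: [0.001, 0.676, 0.737, 0.0]
force: [-0.2, 0.6, 5.8]
gripper_width: 0.125
grip_force: 29.6
```

Request:
jog_arm --steps '[[[0, -0.2, 0, 0, 0, 0], [0, -0.4, 0, 0, 0, 0], [0, -0.6, 0, 0, 0, 0], [0, -0.8, 0, 0, 0, 0], [0, -1, 0, 0, 0, 0], [0, -1, 0, 0, 0, 0], [0, -1, 0, 0, 0, 0], [0, -1, 0, 0, 0, 0], [0, -1, 0, 0, 0, 0], [0, -1, 0, 0, 0, 0], [0, -1, 0, 0, 0, 0], [0, -1, 0, 0, 0, 0]]]'

```text
time_s: 6.4
ee_pos: [0.4429, -0.1843, 0.0427]
orientation: [0.002, 0.676, 0.737, 0.001]
force: [3.8, 0.8, 1.7]
gripper_width: 0.124
grip_force: 29.4
```

Request:
jog_arm --steps '[[[0, -1, 0, 0, 0, 0], [0, -1, 0, 0, 0, 0], [0, -1, 0, 0, 0, 0], [0, -1, 0, 0, 0, 0], [0, -1, 0, 0, 0, 0], [0, -0.9, 0, 0, 0, 0], [0, -0.6, 0, 0, 0, 0], [0, -0.4, 0, 0, 0, 0], [0, -0.2, 0, 0, 0, 0], [0, 0, 0, 0, 0, 0], [0, 0, 0, 0, 0, 0]]]'

```text
time_s: 7.32
ee_pos: [0.3715, -0.1907, 0.0426]
orientation: [0.001, 0.676, 0.737, 0.001]
force: [3.9, 0.0, 6.8]
gripper_width: 0.128
grip_force: 29.8
```

```bash
python3 - <<'E'
from h import *
to([.367,-.191,.043],5)
s=viewer.camera('top'); cv2.imwrite('pics/t3.png',s['pixels'][60:330,220:480])
E
```

```text
t 7.32 pos [ 0.3715 -0.1907  0.0426] hd 4.99 tool shift now cm [ 0.01 -0.45 -0.04] after turn [ 0.01 -0.45 -0.04] turn [ 0.003   0.0011 -0.0002] F [3.9 0.  6.8] grip 1.1 29.8
```

View pics/t3.png

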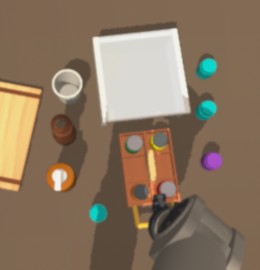

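The top crop shows the caddy fully out in front of the shelf, with the rear wall at crop row 128 and the shelf edge near row 120. All four jars are standing. Now I'll let go and rise.

Request:
jog_arm --steps '[[[0, 0, 0, 0, 0, 0], [0, 0, 0, 0, 0, 0], [0, 0, 0, 0, 0, 0], [0, 0, 0, 0, 0, 0], [0, 0, -0.8, 0, 0, 0], [0, 0, -1.5, 0, 0, 0], [0, 0, -2, 0, 0, 0], [0, 0, -2.5, 0, 0, 0], [0, 0, -2.5, 0, 0, 0], [0, 0, -2.5, 0, 0, 0], [0, 0, -2.5, 0, 0, 0], [0, 0, -1.5, 0, 0, 0]]]' --grip 3.4

```text
time_s: 8.37
ee_pos: [0.3703, -0.191, 0.2024]
orientation: [0.001, 0.676, 0.737, 0.001]
force: [-0.4, 0.1, -0.0]
gripper_width: 0.399
grip_force: 0.0
```

Request:
jog_arm --steps '[[[0, 2, 0, 0, 0, 0], [0, 3, 0, 0, 0, 0], [0, 3, 0, 0, 0, 0], [0, 3, 0, 0, 0, 0], [0, 1.7, 0, 0, 0, 0], [0, 0, 0, 0, 0, 0.1], [0, 0, 0, 0, 0, 0.11], [0, 0, 0, 0, 0, 0.11], [0, 0, 0, 0, 0, 0.11], [0, 0, 0, 0, 0, 0.11], [0, 0, 0, 0, 0, 0.11], [0, 0, 0, 0, 0, 0.11]]]' --grip 5

```text
time_s: 9.37
ee_pos: [0.4958, -0.1792, 0.2002]
orientation: [-0.0, 0.902, 0.431, -0.0]
force: [-0.4, 0.5, 0.4]
gripper_width: 0.59
grip_force: 0.0
```

Request:
jog_arm --steps '[[[0, 0, 0, 0, 0, 0.11], [0, 0, 0, 0, 0, 0.11], [0, 0, 0, 0, 0, 0.11], [0, 0, 0, 0, 0, 0.11], [0, 0, 0, 0, 0, 0.11], [0, 0, 0, 0, 0, 0.11], [0, 0, 0, 0, 0, 0.11], [0, 0, 0, 0, 0, 0.04], [0, 0, 0, 0, 0, 0], [0, 0, 0, 0, 0, 0]]]'

```text
time_s: 10.2
ee_pos: [0.4961, -0.1791, 0.2001]
orientation: [-0.0, 0.999, 0.044, -0.0]
force: [-0.5, 0.8, -0.1]
gripper_width: 0.587
grip_force: 0.0
```

```bash
python3 - <<'E'
from h import *
import pickle
to([.498,-.180,.05],-85)
for n in('scene','top'):
    c=viewer.camera(n); pickle.dump(c,open(n+'4.pkl','wb'))
    x,y=map(int,proj(c,[.49,-.18,.04])); print(n,x,y); cv2.imwrite(f'pics/{n}4.png',cv2.resize(c['pixels'][y-65:y+65,x-45:x+45],None,fx=4.5,fy=4.5,interpolation=cv2.INTER_CUBIC))
cv2.imwrite('pics/b4.png',np.hstack([cv2.imread('pics/scene4.png')[:, :390],cv2.imread('pics/top4.png')[:,:390]]))
E
```

```text
t 10.2 pos [ 0.4961 -0.1791  0.2001] hd -84.9 tool shift now cm [ 0.19  0.11 15.01] after turn [ 0.18  0.11 15.01] turn [-0.0002  0.0006  0.0017] F [-0.5  0.8 -0.1] grip 5.01 0.0
scene 277 159
top 369 229
```

View pics/b4.png

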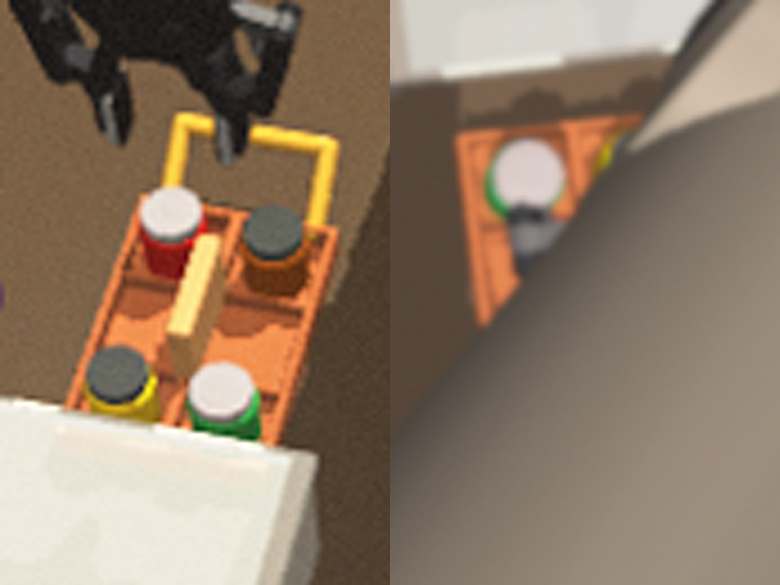

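The scene crop (left) shows the wooden grip clear of the shelf. Its top face runs from (211,237) to (177,331), and the bar's corners are at (180,121) and (330,146). All jars are upright.

```bash
python3 - <<'E'
from h import *
import pickle
c=pickle.load(open('scene4.pkl','rb'))
f=lambda u,v,z: plane(c,u/4.5+232-.4,v/4.5+94-.4,z).round(4)
a,b=f(211,237,.066),f(177,331,.066); print('grip top',a,b,(a+b)/2,np.degrees(np.arctan2(*(b-a)[1::-1])))
a,b=f(180,121,.046),f(330,146,.046); print('bar',a,b,(a+b)/2,np.degrees(np.arctan2(*(a-b)[1::-1]))+90)
a,b=f(137,197,.022),f(337,232,.022); print('front wall',a,b,(a+b)/2)
for n,p in(('red',(173,213)),('amb',(273,232)),('yel',(120,375)),('grn',(223,392))): print(n,f(*p,.052))
E
```

```text
grip top [ 0.4673 -0.1823  0.066 ] [ 0.5326 -0.1775  0.066 ] [ 0.49995 -0.1799   0.066  ] 4.20407360910256
bar [ 0.3786 -0.2373  0.046 ] [ 0.3701 -0.1458  0.046 ] [ 0.37435 -0.19155  0.046  ] 5.30732684933119
front wall [ 0.4228 -0.2504  0.022 ] [ 0.4118 -0.1282  0.022 ] [ 0.4173 -0.1893  0.022 ]
red [ 0.4482 -0.2141  0.052 ]
amb [ 0.4439 -0.1546  0.052 ]
yel [ 0.5606 -0.2017  0.052 ]
grn [ 0.554 -0.144  0.052]
```

Request:
jog_arm --steps '[[[0.4, 0.1, 1, 0, 0, 0], [0, 0, 1.5, 0, 0, 0], [0, 0, 2, 0, 0, 0], [0, 0, 2, 0, 0, 0], [0, 0, 2, 0, 0, 0], [0, 0, 2, 0, 0, 0], [0, 0, 1.5, 0, 0, 0], [0, 0, 1.5, 0, 0, 0], [0, 0, 1, 0, 0, 0], [0, 0, 0.5, 0, 0, 0], [0, 0, 0, 0, 0, 0], [0, 0, 0, 0, 0, 0]]]'

```text
time_s: 11.3
ee_pos: [0.5008, -0.1802, 0.0501]
orientation: [0.0, 0.999, 0.044, 0.0]
force: [-0.0, 0.0, 0.3]
gripper_width: 0.587
grip_force: 0.0
```

Request:
jog_arm --steps '[[[0, 0, 0, 0, 0, 0], [0, 0, 0, 0, 0, 0], [0, 0, 0, 0, 0, 0], [0, 0, 0, 0, 0, 0], [0, 0, 0, 0, 0, 0], [0, 0, 0, 0, 0, 0], [0, 0, 0, 0, 0, 0], [0, 0, 0, 0, 0, 0]]]' --grip 0.5 --grip_force 60

```text
time_s: 11.97
ee_pos: [0.5013, -0.1806, 0.0509]
orientation: [0.0, 0.999, 0.044, 0.001]
force: [-1.3, -0.9, 5.7]
gripper_width: 0.156
grip_force: 59.9
```

Request:
jog_arm --steps '[[[0, 0, -0.2, 0, 0, 0], [0, 0, -0.3, 0, 0, 0], [0, 0, -0.5, 0, 0, 0], [0, 0, -0.5, 0, 0, 0], [0, 0, -0.5, 0, 0, 0], [0, 0, -0.3, 0, 0, 0], [0, 0, -0.1, 0, 0, 0], [0, 0, 0, 0, 0, 0], [0, 0, 0, 0, 0, 0]]]'

```text
time_s: 12.72
ee_pos: [0.5005, -0.1797, 0.0739]
orientation: [-0.0, 0.999, 0.044, -0.0]
force: [-0.1, 0.1, -5.6]
gripper_width: 0.156
grip_force: 58.5
```

```bash
python3 - <<'E'
from h import *
to([.59,.184,.26],-102.3); print(ctrl.get_state()['ft_torque'].round(2))
s=viewer.camera('scene'); cv2.imwrite('pics/s5.png',cv2.resize(s['pixels'][90:240,200:340],None,fx=4,fy=4,interpolation=cv2.INTER_CUBIC))
E
```

```text
t 12.72 pos [ 0.5005 -0.1797  0.0739] hd -84.96 tool shift now cm [ 12.11 -35.45 -18.6 ] after turn [  1.   -37.45 -18.61] turn [-3.000e-04  1.000e-04  3.026e-01] F [-0.1  0.1 -5.6] grip 1.33 58.5
[-0.02  0.01  0.02]
```

View pics/s5.png

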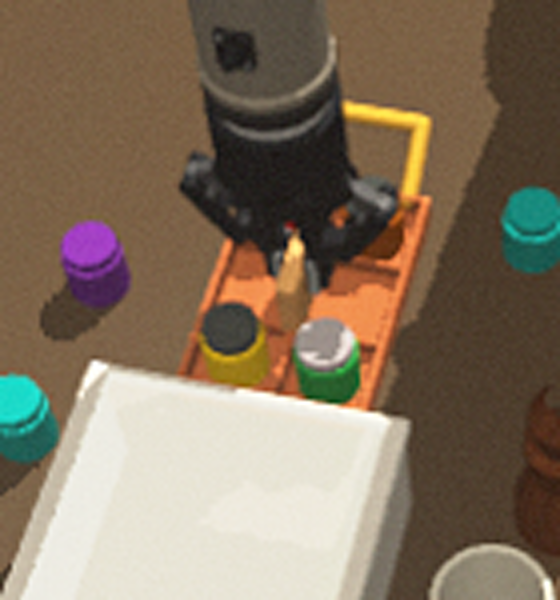

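The crop shows the caddy off the counter and level, with the fingers on the grip and the jars upright. The wrist moment is about zero. Rising now, then turning and carrying it over.

Request:
jog_arm --steps '[[[0, 0, -0.4, 0, 0, 0], [0, 0, -0.9, 0, 0, 0], [0, 0, -1.5, 0, 0, 0], [0, 0, -2, 0, 0, 0], [0, 0, -2.4, 0, 0, 0], [0, 0, -2.4, 0, 0, 0], [0, 0, -2.4, 0, 0, 0], [0, 0, -2.4, 0, 0, 0], [0, 0, -2, 0, 0, 0], [0, 0, -1.3, 0, 0, 0], [0, 0, -0.7, 0, 0, 0], [0, 0, -0.3, 0, 0, 0]]]'

```text
time_s: 13.77
ee_pos: [0.5006, -0.18, 0.2619]
orientation: [-0.0, 0.999, 0.044, 0.001]
force: [0.1, 0.0, -7.4]
gripper_width: 0.159
grip_force: 58.8
```

Request:
jog_arm --steps '[[[0, 0, 0, 0, 0, 0.013], [0, 0, 0, 0, 0, 0.03], [0, 0, 0, 0, 0, 0.04], [0, 0, 0, 0, 0, 0.04], [0, 0, 0, 0, 0, 0.04], [0, 0, 0, 0, 0, 0.04], [0, 0, 0, 0, 0, 0.04], [0, 0, 0, 0, 0, 0.03], [0, 0, 0, 0, 0, 0.02], [0, 0, 0, 0, 0, 0.01], [0, 0, 0, 0, 0, 0], [0, 0, 0, 0, 0, 0]]]'

```text
time_s: 14.77
ee_pos: [0.5004, -0.1799, 0.2608]
orientation: [-0.0, 0.994, -0.107, -0.0]
force: [-0.9, -0.1, -5.3]
gripper_width: 0.154
grip_force: 58.8
```

Request:
jog_arm --steps '[[[0, -0.3, 0, 0, 0, 0], [0, -0.6, 0, 0, 0, 0], [0.1, -0.9, 0, 0, 0, 0], [0.1, -1.2, 0, 0, 0, 0], [0.1, -1.5, 0, 0, 0, 0], [0, -1.8, 0, 0, 0, 0], [0.1, -2, 0, 0, 0, 0], [0, -2, 0, 0, 0, 0], [0.1, -2, 0, 0, 0, 0], [0, -2, 0, 0, 0, 0], [0.1, -2, 0, 0, 0, 0], [0, -2, 0, 0, 0, 0]]]'

```text
time_s: 15.77
ee_pos: [0.5459, 0.0006, 0.2609]
orientation: [-0.0, 0.994, -0.106, 0.0]
force: [0.3, -0.9, -5.8]
gripper_width: 0.156
grip_force: 58.8
```

Request:
jog_arm --steps '[[[0.1, -2, 0, 0, 0, 0], [0, -2, 0, 0, 0, 0], [0.1, -2, 0, 0, 0, 0], [0, -2, 0, 0, 0, 0], [0.1, -2, 0, 0, 0, 0], [0, -2, 0, 0, 0, 0], [0.1, -1.8, 0, 0, 0, 0], [0, -1.5, 0, 0, 0, 0], [0, -1.3, 0, 0, 0, 0], [0, -1, 0, 0, 0, 0], [0, -0.7, 0, 0, 0, 0], [0, -0.4, 0, 0, 0, 0]]]'

```text
time_s: 16.77
ee_pos: [0.5894, 0.1802, 0.2609]
orientation: [0.0, 0.994, -0.107, 0.0]
force: [-0.6, 0.3, -6.3]
gripper_width: 0.155
grip_force: 58.8
```

```bash
python3 - <<'E'
from h import *
to([.59,.184,.26],-102.3); print(ctrl.get_state()['ft_torque'].round(2))
E
```

```text
t 16.77 pos [0.5894 0.1802 0.2609] hd -102.3 tool shift now cm [-0.02 -0.38  0.09] after turn [-0.02 -0.38  0.09] turn [ 0.0002 -0.      0.0001] F [-0.6  0.3 -6.3] grip 1.33 58.8
[-0.03 -0.05 -0.  ]
```

Request:
jog_arm --steps '[[[0, -0.3, 0.3, 0, 0, 0], [0, 0, 0.8, 0, 0, 0], [0, 0, 1.5, 0, 0, 0], [0, 0, 2, 0, 0, 0], [0, 0, 2.4, 0, 0, 0], [0, 0, 2.4, 0, 0, 0], [0, 0, 2.4, 0, 0, 0], [0, 0, 2, 0, 0, 0], [0, 0, 1.5, 0, 0, 0], [0, 0, 1, 0, 0, 0], [0, 0, 0.6, 0, 0, 0], [0, 0, 0.3, 0, 0, 0]]]'

```text
time_s: 17.77
ee_pos: [0.5899, 0.182, 0.0883]
orientation: [0.0, 0.994, -0.108, -0.0]
force: [0.7, -0.3, -6.3]
gripper_width: 0.158
grip_force: 58.8
```

```bash
python3 - <<'E'
from h import *
to([.59,.184,.068],-102.3); print(ctrl.get_state()['ft_torque'].round(2))
s=viewer.camera('scene'); cv2.imwrite('pics/s6.png',cv2.resize(s['pixels'][150:310,330:490],None,fx=3.7,fy=3.7,interpolation=cv2.INTER_CUBIC))
E
```

```text
t 17.77 pos [0.5899 0.182  0.0883] hd -102.35 tool shift now cm [-0.03 -0.19  2.03] after turn [-0.03 -0.19  2.03] turn [ 0.0004  0.0003 -0.0009] F [ 0.7 -0.3 -6.3] grip 1.35 58.8
[0.01 0.05 0.04]
```

View pics/s6.png

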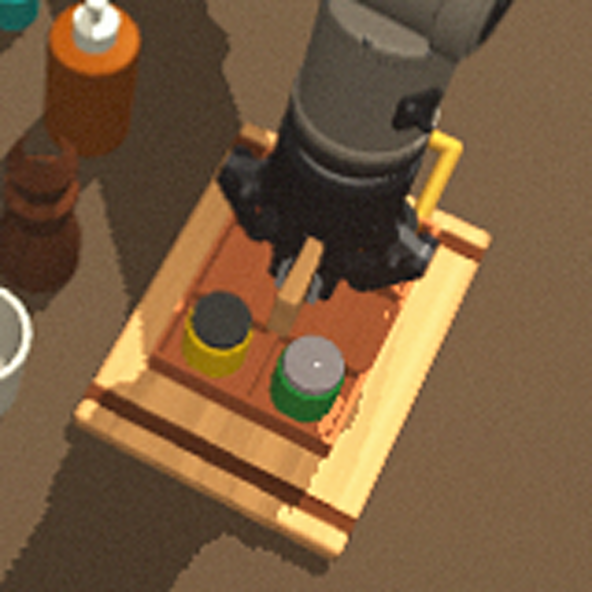

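The crop shows the caddy over the board, parallel to its long edges and level with the jars upright. Now lowering it slowly.

Request:
jog_arm --steps '[[[0, -0.1, 0.2, 0, 0, 0], [0, 0, 0.3, 0, 0, 0], [0, 0, 0.3, 0, 0, 0], [0, 0, 0.3, 0, 0, 0], [0, 0, 0.2, 0, 0, 0], [0, 0, 0.2, 0, 0, 0], [0, 0, 0.1, 0, 0, 0], [0, 0, 0.05, 0, 0, 0], [0, 0, 0, 0, 0, 0], [0, 0, 0, 0, 0, 0]]]'

```text
time_s: 18.65
ee_pos: [0.5902, 0.1833, 0.0726]
orientation: [-0.0, 0.994, -0.107, 0.0]
force: [0.6, 0.4, -6.0]
gripper_width: 0.153
grip_force: 58.8
```

Request:
jog_arm --steps '[[[0, 0, 0.05, 0, 0, 0], [0, 0, 0.05, 0, 0, 0], [0, 0, 0.05, 0, 0, 0], [0, 0, 0, 0, 0, 0], [0, 0, 0, 0, 0, 0]]]'

```text
time_s: 19.07
ee_pos: [0.5901, 0.1834, 0.071]
orientation: [-0.0, 0.994, -0.107, -0.0]
force: [0.1, -0.3, -5.9]
gripper_width: 0.154
grip_force: 58.8
```

Request:
jog_arm --steps '[[[0, 0, 0.05, 0, 0, 0], [0, 0, 0.05, 0, 0, 0], [0, 0, 0.05, 0, 0, 0], [0, 0, 0, 0, 0, 0], [0, 0, 0, 0, 0, 0]]]'

```text
time_s: 19.48
ee_pos: [0.5901, 0.1834, 0.0695]
orientation: [-0.0, 0.994, -0.107, -0.0]
force: [-0.2, 0.7, -5.0]
gripper_width: 0.155
grip_force: 58.8
```

Request:
jog_arm --steps '[[[0, 0, 0.05, 0, 0, 0], [0, 0, 0.05, 0, 0, 0], [0, 0, 0, 0, 0, 0], [0, 0, 0, 0, 0, 0]]]'

```text
time_s: 19.82
ee_pos: [0.5902, 0.1834, 0.0689]
orientation: [-0.0, 0.994, -0.107, 0.0]
force: [-2.0, -0.6, -1.0]
gripper_width: 0.159
grip_force: 59.4
```

Request:
jog_arm --steps '[[[0, 0, 0.05, 0, 0, 0], [0, 0, 0, 0, 0, 0], [0, 0, 0, 0, 0, 0]]]'

```text
time_s: 20.07
ee_pos: [0.5902, 0.1834, 0.0689]
orientation: [-0.0, 0.994, -0.107, -0.0]
force: [-5.0, 0.2, 6.0]
gripper_width: 0.148
grip_force: 60.4
```

Request:
jog_arm --steps '[[[0, 0, 0, 0, 0, 0], [0, 0, 0, 0, 0, 0], [0, 0, 0, 0, 0, 0], [0, 0, 0, 0, 0, 0], [0, 0, 0, 0, 0, 0], [0, 0, 0, 0, 0, 0]]]' --grip 4.6

```text
time_s: 20.57
ee_pos: [0.5903, 0.1833, 0.068]
orientation: [0.0, 0.994, -0.107, 0.0]
force: [-0.0, -0.0, 0.6]
gripper_width: 0.542
grip_force: 0.0
```

Request:
jog_arm --steps '[[[0, 0, -0.5, 0, 0, 0], [0, 0, -1, 0, 0, 0], [0, 0, -1.5, 0, 0, 0], [0, 0, -2, 0, 0, 0], [0, 0, -2.5, 0, 0, 0], [0, 0, -2.5, 0, 0, 0], [0, 0, -2.5, 0, 0, 0], [0, 0, -2.5, 0, 0, 0], [0, 0, -2.5, 0, 0, 0], [0, 0, -1.5, 0, 0, 0], [0, 0, -1, 0, 0, 0], [0, 0, 0, 0, 0, 0]]]'

```text
time_s: 21.57
ee_pos: [0.5912, 0.183, 0.2706]
orientation: [-0.001, 0.994, -0.107, 0.002]
force: [0.5, -0.4, -0.4]
gripper_width: 0.539
grip_force: 0.0
```

```bash
python3 - <<'E'
from h import *
import pickle
a=viewer.camera('scene'); pickle.dump(a,open('s7.pkl','wb'))
cv2.imwrite('pics/s7.png',cv2.resize(a['pixels'][130:310,300:490],None,fx=3.3,fy=3.3,interpolation=cv2.INTER_CUBIC))
E
```

```text
(no output)
```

View pics/s7.png

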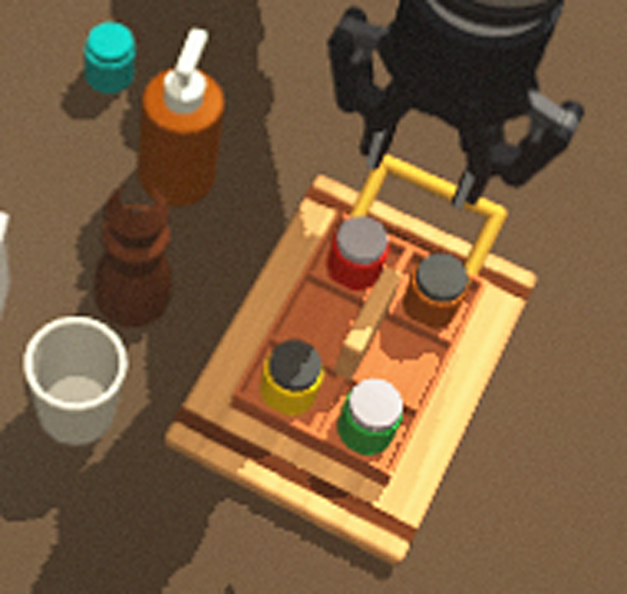

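The caddy stands on the board and square to it, all jars upright. The soap, mill and cup are standing. A quick position check, then I hand in.

```bash
python3 - <<'E'
from h import *
import pickle
c=pickle.load(open('s7.pkl','rb'))
f=lambda u,v,z: plane(c,u/3.3+300-.35,v/3.3+130-.35,z).round(4)
a,b=f(391,268,.084),f(354,348,.084); print((a+b)/2,np.degrees(np.arctan2(*(b-a)[1::-1])))
a,b=f(388,161,.064),f(503,213,.064); print('bar',(a+b)/2,np.degrees(np.arctan2(*(a-b)[1::-1]))+90, 'expect',[.59-.127*np.cos(np.radians(12.3)),.184+.127*np.sin(np.radians(12.3))])
print(ctrl.finish_job())
E
```

```text
[0.5887 0.1844 0.084 ] -9.462322208025642
bar [0.4652  0.21505 0.064  ] -12.045892646725264 expect [np.float64(0.4659152120467215), np.float64(0.21105485905692203)]
the job is handed in; nothing more can be done
None
```

The caddy stands level on the board, about 1 mm from the middle and square to the long side by the camera, with all four jars upright and the soap, mill and cup still standing; handed in at about 22 s.

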